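# Lock the dust extractor's filter hatch with the panel key

### The arm

A 6-joint arm with a two-finger parallel gripper is mounted at the origin on the work surface. World frame = base frame: x ahead of the robot, y to its left, z up, the work surface at z = 0. Lengths are in m, angles in rad, forces in N, time in s.
With the tool pointing down it reaches from about 0.3 to 0.775 m from the base axis. Payload 14.6 kg.
Tool frame: the origin (TCP) lies at the very end of the fingers, on their centre line; the grasp point (between the pads) lies 19 mm behind it; z points along the fingers, y is the line along which they close (so a half turn about z gives the same grasp; the last joint's range is limited). The gripper opens to 85 mm and grips with 20 to 120 N. Pads are 22 mm wide; open, the fingers measure 114 mm over their backs; the gripper's body (76 mm by 85 mm) begins 54 mm behind the grasp point. The pads swing forward as they close: fully open they stand 13 mm farther back than shut.
Start: joints at [1.058, 0.3, 1.521, -0, 1.321, -0.067], TCP at [0.237, 0.496, 0.231] pointing down, gripper open.
Joint ranges: [-3.03, 3.03], [-0.79, 2.21], [0.23, 2.52], [-1.04, 4.18], [0, 3.07], [-2.55, 2.55]. Speed limits (rad/s): [2.22, 2.22, 2.57, 3.14, 3.14, 3.14].

### API

Orientations are given as a rotation vector (axis times angle).
In Python, from station import status, imaging, arm gives the robot as it stands.
- The arm moves only by the shell command python3 -m creep 'ROWS'. ROWS is JSON, one flat list of numbers, 5 for each row, row after row: the shift along the tool's x, y, z in m, then the turn about the tool's z in rad, then the closure, from -1 (fully open) to 1 (shut). A call has 1 to 8 rows; each row shifts and turns the commanded pose from where the row before left it, along the tool's axes as they then stand; what a row does not reach is not made up. A row lasts 1/10 s, in which the tool goes at most 50 mm and 8.59 degrees, less where a joint would pass 70% of its speed; a pose out of reach is approached as far as the arm can. A call is refused whole if a number of a shift passes 0.05 or a number of a turn 0.15, either way. A call with a gripper value outside its range is refused whole. The fingers move at their own pace and stop on an object; the grip force is fixed at half the most. Time passes only in rows, so rows that do not move let the fingers close. It gives the time, the measured TCP pose, the force, the opening and the grip force at its end, in the units of the state.
- status.read_state(): the state, without advancing time (a new reading comes with each control period).
- imaging.capture(name): name is "scene" or "side" or "wrist"; returns the picture (420x560x3 uint8, red, green, blue); there is no depth.
- imaging.camera_info(name): a dict with "mtx" (3x3 intrinsics, pixels), "camera_from_world" (4x4, takes a point from world to camera coordinates); the wrist camera has in their place "tool_from_camera" (4x4, takes a point from camera to tool coordinates, whose origin is the TCP and whose axes are the flange's). Camera axes: x right, y up, looking along -z (the intrinsics and any distortion apply to the point x, -y, -z); pixel columns grow to the right and rows downward; lengths in m; the calibration is good to about 2 mm. A picture is of the moment at which its call begins: read the wrist's pose just before it. camera_info takes no time and is no camera call.
- arm.job_done(): hands the job in; it is judged then, once.
The state is a dict: "clock": time; "joint_pos": joint angles; "joint_velocities": joint speeds; "effort": joint torques, N m; "position": TCP position; "tool_rot": TCP orientation; "force": force on the tool from outside, world axes, zero at the start; "ft_torque": the same for the moment, N m; "gripper_width": finger opening in m; "finger_force": force on a finger pad.
Only numpy, scipy, OpenCV 4.12 (cv2) and the standard library are available. Lean on these libraries where they do the work, as an engineer would, in place of code of your own. Each camera call takes 0.05 s, during which the arm holds its last target. There are 200 camera calls.

### The job

The filter of the bench dust extractor has been changed and its hatch is still to be locked. Take the square panel key out of the wooden tool block, feel it into the recessed square socket of the hatch lock until it is fully home, and turn it clockwise until the lock comes up against its stop, without forcing it. Then pull the key out and stand it back, fully down, in its hole in the block; press and turn gently throughout and leave the other things alone.

Things in the scene. Friction and masses are not known exactly. Their poses are not given: they have to be found in the camera images.
- key_grip (a point): Loose steel T-handle panel key, 77 mm tall, 0.11 kg: centre of its flat wing, 52 mm along the point's x, 10 mm thick along y, 26 mm high; z up along the key. Under the wing: neck 14 mm across, 13 mm high; collar 24 mm across, 5 mm high; then the square shank. At the start it stands upright in the block's large hole, collar resting on the block's top, at any yaw.
- key_tip (a point): Centre of the foot of the key's square shank, 64 mm below key_grip on the key's axis, same axes. The shank is 10 mm on a side and 34 mm long, its flats square to the wing; its last 3 mm are stepped down to 8.5 mm square.
- block_hole (a point): Centre of the mouth of the key's own hole, in the top of the fixed wooden tool block (120 x 70 mm, 42 mm high, long side along the point's x). The hole is round, 18 mm across, 38 mm deep; the three 10 mm holes at the block's +x end stay empty. With the key standing in it, key_grip is 30 mm above this point.
- extractor: Fixed bench dust extractor with its hatch and lock: white housing 360 mm (its x) by 320 mm (its y), 164 mm high, origin under its middle, louvred front facing its -x. A grey filter hatch, hinged at the back, forms most of its top; the lock is in the hatch near the front edge.
- lock_plate (a point): Centre of the top of the lock's round steel plate (60 mm wide, opening 40 mm), 173 mm above the bench; axes as the extractor's. In the opening lies the brass barrel, 30 mm across, face 4 mm lower; in its middle the square socket, 11 mm wide, 16 mm deep. Loosely fitted: its middle is 3 to 6 mm off this point (at most 4.2 in x or y), unmeasured; find it by feel or eye. It shifts under 12 N sideways.
- barrel (a joint): Barrel angle, rad; grows clockwise seen from above, from 0.25-0.6 at the start to 1.571 at its stop (locked). The socket's sides are along lock_plate's x and y at 0 and 1.571. Turning takes about 0.12 N m against the cam's drag on the seal; the resistance rises sharply at the stop. The key has 0.1 rad of play before it drives. The barrel stays where it is left.
- lock_body (a joint): How far the whole lock body has been wrenched round in the hatch, rad, clockwise, 0 at the start. Its back nut slips at 0.6 N m: it moves only if the key is forced against the stop.
- stone: Bystander: a grey stone sample with a paper tag, 120 x 90 x 32 mm, origin under its middle.
- bowl: Bystander: a terracotta bowl, 90 mm across and 45 mm high, origin under its middle.
- jar: Bystander: an amber jar, 56 mm across and 75 mm high, origin under its middle.
Things that resemble listed ones, but are neither listed nor needed, are in the scene too. Of the things that look like the part that bears key_grip, the smallest one is meant.

How it is judged:
By the outcome, as a careful person would: the job done as asked, in the order asked, and still so for the second after the job is handed in, with the robot touching nothing.
It also fails if it takes over 72 s, if anything falls off the work surface, if the arm or the gripper's body presses on something with over 40 N, if the wrist force passes 120 N, or if a joint passes its speed limit or range.

## Working session

There is one attempt and no reset: what is moved stays moved. The work goes in short steps, Python scripts to look and compute and a shell command to move; the robot and the scene stay as the last step left them, time stands still between calls to the robot, and variables do not carry over. Pictures are saved under pics/ and viewed, at most 10 in all, crops included, and the job is handed in when it is done.

```bash
mkdir -p pics
cat > h.py <<'E'
import numpy as np, cv2
from scipy.spatial.transform import Rotation as R
from station import status, imaging, arm
def cap(n,f):
    s=status.read_state(); im=imaging.capture(n); cv2.imwrite('pics/'+f,im[:,:,::-1]); return s,im
def cam(n,s=None):
    i=imaging.camera_info(n); K=np.array(i['mtx'])
    if n=='wrist':
        T=np.eye(4);T[:3,:3]=R.from_rotvec(s['tool_rot']).as_matrix();T[:3,3]=s['position']
        W=T@np.array(i['tool_from_camera'])
    else: W=np.linalg.inv(np.array(i['camera_from_world']))
    return K,W,i
def ray(n,uv,z,s=None):
    K,W,i=cam(n,s); d=i.get('dist',i.get('distortion'))
    p=cv2.undistortPoints(np.array([[uv]],float),K,None if d is None else np.array(d,float))[0,0]
    v=W[:3,:3]@np.array([p[0],-p[1],-1]); o=W[:3,3]
    return o+v*(z-o[2])/v[2]
def proj(n,P,s=None):
    K,W,i=cam(n,s); c=np.linalg.inv(W)@np.append(P,1); d=i.get('dist',i.get('distortion'))
    q,_=cv2.projectPoints(np.array([[c[0],-c[1],-c[2]]]),np.zeros(3),np.zeros(3),K,None if d is None else np.array(d,float)); return q[0,0]
E
python3 - <<'E'
from h import *
s,_=cap('scene','a.png'); cap('side','b.png'); cap('wrist','c.png')
print(s)
for n in('scene','side','wrist'): print(imaging.camera_info(n))
E
```

```text
{'clock': 0.0, 'joint_pos': array([ 1.05838422e+00,  3.00533024e-01,  1.52158361e+00,  4.17799144e-07,
        1.32073384e+00, -6.65437167e-02]), 'joint_velocities': array([-0.00094489,  0.00046124,  0.0007514 ,  0.0014627 , -0.00010568,
       -0.00015652]), 'effort': array([ 1.31605790e-03, -5.43485391e+01, -3.61805034e+01,  6.88846467e-05,
        3.82648504e-03,  4.23259132e-05]), 'position': array([0.23703858, 0.49603087, 0.23068629]), 'tool_rot': array([-6.94502045e-01, -3.06349628e+00,  1.89317490e-03]), 'force': array([-0.98564402,  0.26959794, -0.18685632]), 'ft_torque': array([ 0.0199145 , -0.02103504, -0.00484013]), 'finger_force': 0.0, 'gripper_width': 0.08548738650113859}
{'mtx': array([[409.43161453,   0.        , 282.62937632],
       [  0.        , 409.43161453, 207.45328211],
       [  0.        ,   0.        ,   1.        ]]), 'camera_from_world': array([[ 0.86525275,  0.50102153, -0.01775149, -0.4068029 ],
       [-0.30277529,  0.55045207,  0.77802933,  0.12645872],
       [ 0.39958079, -0.6678173 ,  0.62797711, -1.35414871],
       [ 0.        ,  0.        ,  0.  
[... 278 characters left out ...]
0.35635234,  0.68092692,  0.63980586, -0.20616795],
       [-0.28663199, -0.57207435,  0.7684875 , -1.2025519 ],
       [ 0.        ,  0.        ,  0.        ,  1.        ]])}
{'mtx': array([[324.29937035,   0.        , 276.23811608],
       [  0.        , 324.29937035, 208.5199852 ],
       [  0.        ,   0.        ,   1.        ]]), 'tool_from_camera': array([[ 5.45871758e-04,  9.56484566e-01,  2.91782413e-01,
         7.54569342e-02],
       [ 9.99999841e-01, -4.79872360e-04, -2.97760116e-04,
         1.23607956e-04],
       [-1.44784640e-04,  2.91782529e-01, -9.56484676e-01,
        -1.42773172e-01],
       [ 0.00000000e+00,  0.00000000e+00,  0.00000000e+00,
         1.00000000e+00]])}
```

View pics/a.png

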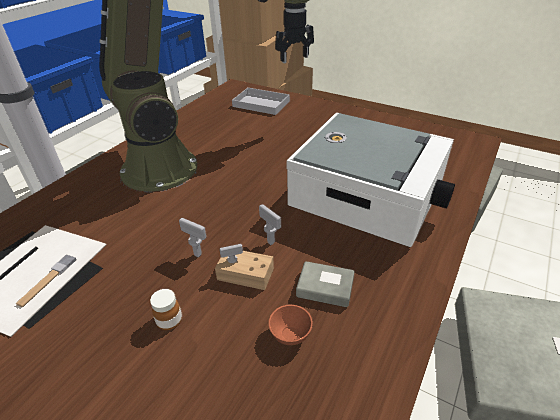

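View pics/b.png

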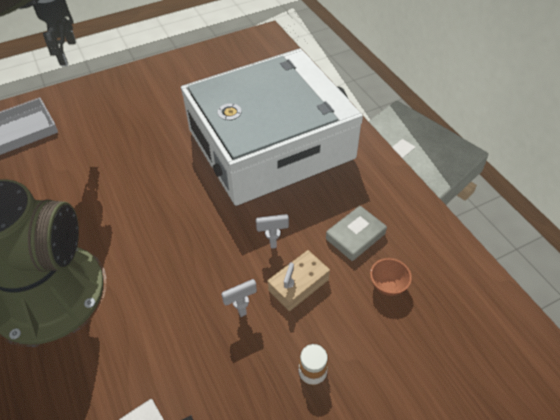

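Scene: key in block at about (231,252), lock at (336,138). Side: key (290,273), lock (230,112). Two larger decoy keys stand at (193,235) and (269,222) in the scene view.

Run:
```python
from h import *
print('lock',ray('scene',(336,138),.173),ray('side',(230,112),.173))
print('key',ray('scene',(231,250),.072),ray('side',(290,273),.072))
print('decoyA',ray('scene',(193,230),.09),ray('side',(239,293),.09))
print('decoyB',ray('scene',(269,215),.09),ray('side',(272,222),.09))
for uv in((257,266),(254,258),(266,258)): print('h',ray('scene',uv,.042))
im=cv2.imread('pics/b.png'); a=cv2.resize(im[235:315,220:340],None,fx=5,fy=5,interpolation=cv2.INTER_CUBIC)
cv2.imwrite('pics/b2.png',a)
```

```text
lock [0.54336918 0.17821542 0.173     ] [0.53980713 0.17814559 0.173     ]
key [ 0.47698655 -0.24888481  0.072     ] [ 0.48439075 -0.24651236  0.072     ]
decoyA [ 0.36949104 -0.25192376  0.09      ] [ 0.36461024 -0.25061539  0.09      ]
decoyB [ 0.49997498 -0.11610083  0.09      ] [ 0.50571422 -0.11858629  0.09      ]
h [ 0.54058009 -0.23908951  0.042     ]
h [ 0.52037409 -0.22093698  0.042     ]
h [ 0.54530906 -0.20706468  0.042     ]
```

View pics/b2.png

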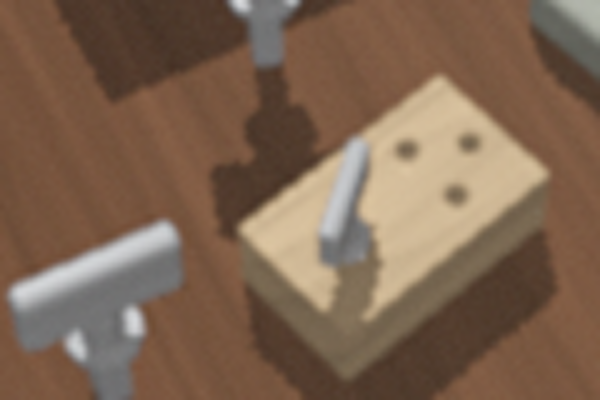

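```bash
cat >> h.py <<'E'
def go(P,yawx=None,s=None):
    """tool-frame shift to reach world P, and turn about tool z so that tool x has world heading yawx (mod pi)"""
    s=s or status.read_state(); M=R.from_rotvec(s['tool_rot']).as_matrix()
    d=M.T@(np.array(P)-s['position']); h=np.arctan2(M[1,0],M[0,0])
    print('shift mm',np.round(d*1e3,1),'head',round(h,4),'tilt',np.round(M[:2,2],4),'q6',round(s['joint_pos'][5],3),'t',s['clock'])
    if yawx is not None:
        t=-(yawx-h); t=(t+np.pi/2)%np.pi-np.pi/2; print('turn',round(t,4))
E
python3 - <<'E'
from h import *
a=ray('side',(291.4,264),.085);b=ray('side',(286,283),.085);print(a,b,np.linalg.norm(a-b),(a+b)/2)
y=np.arctan2(*(a-b)[1::-1]);print(y)
go([.484,-.247,.231],y)
E
```

```text
[ 0.49367079 -0.23521485  0.085     ] [ 0.46190046 -0.27136348  0.085     ] 0.04812564357534536 [ 0.47778562 -0.25328916  0.085     ]
0.8497725880356782
shift mm [-5.432e+02 -5.640e+02  3.000e-01] head 2.6958 tilt [-0.0004 -0.0008] q6 -0.067 t 0.15
turn -1.2955
```

```bash
python3 -m creep '[-0.034,-0.035,0,0,-1,-0.034,-0.035,0,0,-1,-0.034,-0.035,0,0,-1,-0.034,-0.035,0,0,-1,-0.034,-0.035,0,0,-1,-0.034,-0.035,0,0,-1,-0.034,-0.035,0,0,-1,-0.034,-0.035,0,0,-1]'
python3 -m creep '[-0.034,-0.035,0,0,-1,-0.034,-0.035,0,0,-1,-0.034,-0.035,0,0,-1,-0.034,-0.035,0,0,-1,-0.034,-0.035,0,0,-1,-0.034,-0.035,0,0,-1,-0.034,-0.035,0,0,-1,-0.034,-0.035,0,0,-1]'
python3 -m creep '[0,0,0,0.15,0,0,0,0,0.15,0,0,0,0,0.15,0,0,0,0,0.15,0,0,0,0,0.15,0,0,0,0,0.15,0,0,0,0,0.15,0,0,0,0,0.15,0]'
python3 -m creep '[0,0,0,0.15,0,0,0,0,0.15,0,0,0,0,0.15,0,0,0,0,0.15,0,0,0,0,0,0,0,0,0,0,0]'
python3 - <<'E'
from h import *
s,_=cap('wrist','d.png'); go([.48,-.25,.231],.85,s); print(proj('wrist',[.48,-.25,.085],s))
E
```

```text
clock: 0.95
position: [0.3619, 0.1245, 0.2314]
tool_rot: [0.694, 3.064, 0.0]
force: [0.9, 0.7, 0.3]
gripper_width: 0.0856
finger_force: 0.0
clock: 1.75
position: [0.4867, -0.2457, 0.2311]
tool_rot: [-0.695, -3.064, -0.0]
force: [1.2, 0.8, -0.2]
gripper_width: 0.0852
finger_force: 0.0
clock: 2.55
position: [0.4864, -0.2435, 0.231]
tool_rot: [-2.309, -2.129, 0.0]
force: [-0.2, -1.1, -0.5]
gripper_width: 0.0425
finger_force: 0.0
clock: 3.15
position: [0.4864, -0.2436, 0.2311]
tool_rot: [-2.828, -1.367, 0.0]
force: [1.1, -0.2, -0.7]
gripper_width: 0.0428
finger_force: 0.0
shift mm [-9.  -1.1  0.1] head 0.9004 tilt [-0.0003  0.0002] q6 0.139 t 3.15
turn 0.0504
[276.20128458 203.70420981]
```

View pics/d.png

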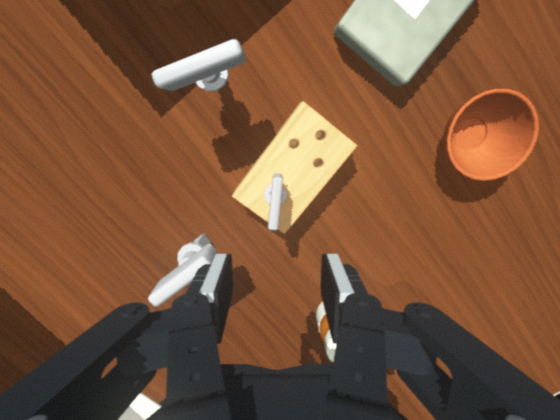

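Run:
```python
from h import *
s=status.read_state()
a=ray('wrist',(278,177),.085,s);b=ray('wrist',(273,228),.085,s);c=(a+b)/2;print(a,b,np.linalg.norm(a-b),c)
y=np.arctan2(*(a-b)[1::-1]);print(y)
print('jar',ray('wrist',(326,320),.06,s),'decA',ray('wrist',(182,270),.1,s), ray('wrist',(150,300),.1,s), ray('wrist',(205,237),.1,s))
go([c[0],c[1],.055],y,s)
```

```text
[ 0.49692643 -0.23132826  0.085     ] [ 0.46279127 -0.26689623  0.085     ] 0.049297970020321505 [ 0.47985885 -0.24911224  0.085     ]
0.8059513143220755
jar [ 0.43485373 -0.39763182  0.06      ] decA [ 0.37354816 -0.24241724  0.1       ] [ 0.32736063 -0.24669669  0.1       ] [ 0.4126437  -0.23112153  0.1       ]
shift mm [ -8.5  -1.7 176.2] head 0.9001 tilt [-0.0002  0.0001] q6 0.139 t 3.2
turn 0.0942
```

```bash
python3 -m creep '[-0.0085,-0.0017,0,0.094,0,0,0,0.04,0,0,0,0,0.04,0,0,0,0,0.04,0,0,0,0,0.03,0,0,0,0,0.02,0,0,0,0,0.006,0,0,0,0,0,0,0]'
python3 -m creep '[0,0,0,0,1,0,0,0,0,1,0,0,0,0,1,0,0,0,0,1,0,0,0,0,1,0,0,0,0,1]'
python3 - <<'E'
from h import *
s=status.read_state(); go([.48,-.249,.055],.806,s);print(s['force'],s['ft_torque'])
E
```

```text
clock: 4.0
position: [0.4798, -0.2491, 0.055]
tool_rot: [-2.891, -1.228, 0.001]
force: [0.1, 0.9, 0.7]
gripper_width: 0.0424
finger_force: 0.0
clock: 4.6
position: [0.4805, -0.2495, 0.0566]
tool_rot: [2.891, 1.226, 0.002]
force: [-0.5, 0.7, 7.6]
gripper_width: 0.0089
finger_force: 58.7
shift mm [ 0.  -0.7  1.6] head 0.8022 tilt [ 0.0019 -0.0012] q6 0.222 t 4.6
turn -0.0038
[-0.466022    0.7348789   7.58266426] [0.12956521 0.18822829 0.07767418]
```

```bash
python3 -m creep '[0,0,-0.01,0,1,0,0,-0.03,0,1,0,0,-0.04,0,1,0,0,-0.04,0,1,0,0,-0.04,0,1,0,0,-0.04,0,1,0,0,0,0,1,0,0,0,0,1]'
python3 - <<'E'
from h import *
s,_=cap('wrist','e.png');_,im=cap('scene','e2.png'); _,im2=cap('side','e3.png'); print(s['position'],s['force'],s['ft_torque'],s['gripper_width'])
tw=[]
for n,i in(('scene',im),('side',im2)):
    u,v=proj(n,s['position']+[0,0,-.02]).astype(int); c=i[v-50:v+50,u-50:u+50]; tw.append(cv2.resize(c,(390,390),interpolation=cv2.INTER_CUBIC)); print(u,v)
cv2.imwrite('pics/e4.png',np.hstack(tw)[:,:,::-1])
E
```

```text
clock: 5.4
position: [0.4798, -0.2491, 0.2561]
tool_rot: [2.891, 1.226, 0.001]
force: [-0.2, -0.1, -2.8]
gripper_width: 0.0093
finger_force: 58.8
[ 0.47978743 -0.24909956  0.25606951] [-0.17418599 -0.14755552 -2.83135535] [ 0.04408636 -0.00422145 -0.01995726] 0.009327569986872248
224 194
288 228
```

View pics/e4.png

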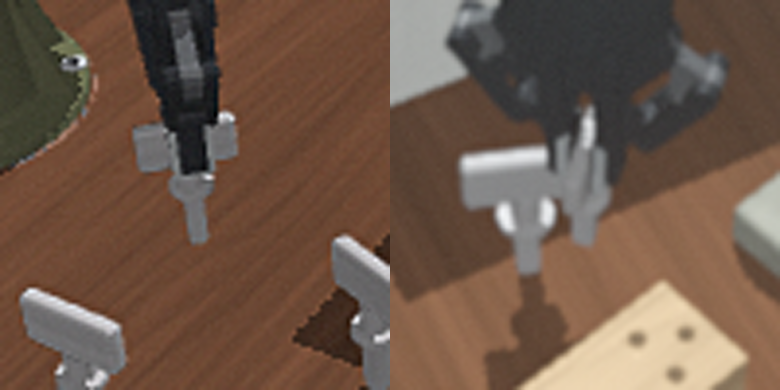

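Key is held upright by its wing. Now get the extractor's yaw, and go to the lock.

Run:
```python
from h import *
for uv in((184,90),(233,158),(293,53),(358,120)):print(ray('side',uv,.164))
for uv in((338,114),(290,160),(452,140),(415,203)):print(ray('scene',uv,.164))
go([.50,.15,.27]); print(np.arctan2(.178,.541))
```

```text
[0.47191688 0.32330209 0.164     ]
[0.48513912 0.03787268 0.164     ]
[0.79882473 0.33396003 0.164     ]
[0.80980849 0.01416166 0.164     ]
[0.48029884 0.33450537 0.164     ]
[0.47906168 0.02920694 0.164     ]
[0.82654855 0.33584869 0.164     ]
[0.81699439 0.00620037 0.164     ]
shift mm [ 301.  -262.6  -15.6] head 0.8019 tilt [-0.0021  0.0013] q6 0.222 t 5.55
0.3178638443736383
```

```bash
python3 -m creep '[0.039,-0.03,-0.002,0,1,0.04,-0.03,-0.002,0,1,0.04,-0.03,-0.002,0,1,0.04,-0.03,-0.002,0,1,0.04,-0.03,-0.002,0,1,0.04,-0.03,-0.002,0,1,0.04,-0.03,-0.002,0,1,0.04,-0.03,0,0,1]'
python3 -m creep '[0,0,0,-0.13,1,0,0,0,-0.13,1,0,0,0,-0.11,1,0,0,0,0,1,0,0,0,0,1]'
python3 - <<'E'
from h import *
s,im=cap('wrist','f.png'); go([.53,.15,.27],1.17,s); print(proj('wrist',[.542,.178,.173],s)); print(s['force'],s['ft_torque'])
u,v=proj('wrist',[.542,.178,.173],s).astype(int)
c=im[max(0,v-100):v+100,u-133:u+133];print(u-133,max(0,v-100)); cv2.imwrite('pics/f2.png',cv2.resize(c,None,fx=3,fy=3,interpolation=cv2.INTER_CUBIC)[:,:,::-1])
E
```

```text
clock: 6.35
position: [0.5289, 0.1488, 0.2685]
tool_rot: [-2.892, -1.226, 0.002]
force: [0.4, -0.6, -1.7]
gripper_width: 0.0089
finger_force: 58.8
clock: 6.85
position: [0.5291, 0.1466, 0.2685]
tool_rot: [-2.62, -1.732, 0.002]
force: [0.2, -0.5, -1.9]
gripper_width: 0.0092
finger_force: 59.0
shift mm [ 3.5 -0.5 -1.5] head 1.1683 tilt [-0.0014 -0.0003] q6 0.606 t 6.85
turn -0.0017
[277.31444116 166.97760164]
[ 0.20634155 -0.45867347 -1.85021451] [-0.05543431  0.03074979  0.01171567]
144 66
```

View pics/f2.png

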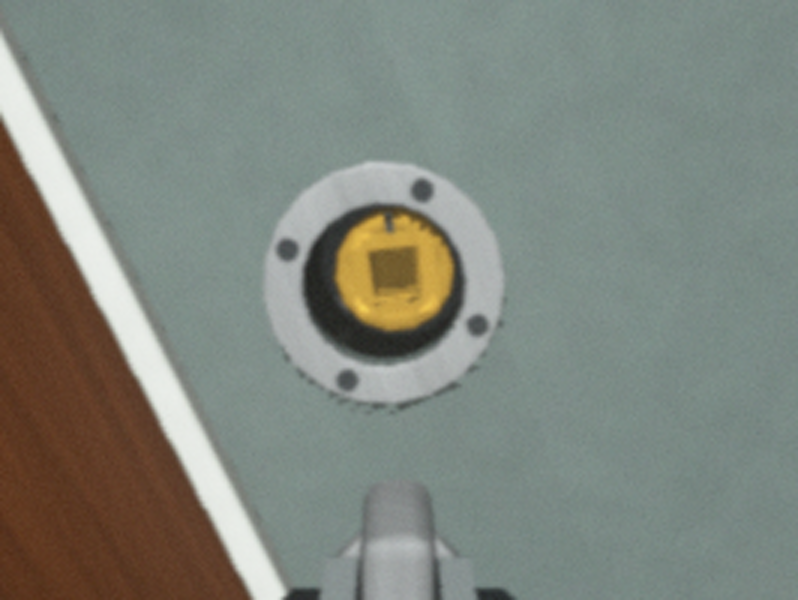

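Run:
```python
from h import *
s=status.read_state(); im=cv2.imread('pics/f.png'); 
px=lambda x,y:(144+(x+.5)/3-.5,66+(y+.5)/3-.5)
# refine: dark socket within gold
hsv=cv2.cvtColor(im,cv2.COLOR_BGR2HSV); V=im[:,:,2].astype(int); 
big=cv2.resize(im[66:266,144:410],None,fx=6,fy=6,interpolation=cv2.INTER_CUBIC)
roi=big[440:640,700:880,2]; m=(roi<165).astype(np.uint8)
n,l,st,ce=cv2.connectedComponentsWithStats(m); k=l[100,88]; print(st[k],ce[k])
r=cv2.minAreaRect(np.argwhere(l==k)[:,::-1].astype(np.float32)); bx=(cv2.boxPoints(r)+[700,440])/2; print(r,bx.round(1))
w=[ray('wrist',px(*q),.169,s) for q in bx]
print(np.round(w,4)); 
for i in range(4):
    d=w[(i+1)%4]-w[i]; print(np.linalg.norm(d),np.arctan2(d[1],d[0]))
print('socket c',np.mean(w,0),'plate',ray('wrist',px(384,284.5),.173,s))
a,b=ray('wrist',px(18,60),.164,s),ray('wrist',px(270,570),.164,s); print('edge yaw',np.arctan2(*(a-b)[1::-1]))
M=R.from_rotvec(s['tool_rot']).as_matrix()
e=ray('wrist',px(398,483),s['position'][2]+.0284,s); print('wing end in tool',M.T@(e-s['position']))
```

```text
[  36   52  101   99 8335] [87.55668866 98.7374925 ]
((88.50566864013672, 100.49284362792969), (91.26183319091797, 99.31094360351562), 83.33334350585938) [[366.9 250.5]
 [416.3 244.7]
 [421.6 290. ]
 [372.2 295.8]]
[[0.5393 0.1928 0.169 ]
 [0.551  0.1894 0.169 ]
 [0.5479 0.1785 0.169 ]
 [0.536  0.182  0.169 ]]
0.01224009216160621 -0.2867121486905476
0.011267680220591518 -1.8493256155152809
0.01240631449753435 2.8564084665607
0.01128650199020721 1.2775270035646624
socket c [0.54355394 0.18567284 0.169     ] plate [0.54011317 0.18398052 0.173     ]
edge yaw 1.5612961898306634
wing end in tool [ 0.03236402 -0.00125239 -0.02841887]
```

Run:
```python
from h import *
s=status.read_state(); M=R.from_rotvec(s['tool_rot']).as_matrix()
for n in('scene','side'):
    st,im=cap(n,'g_%s.png'%n); h=cv2.cvtColor(im,cv2.COLOR_RGB2HSV)
    u,v=proj(n,[.542,.182,.169]).astype(int); o=np.zeros(h.shape[:2],np.uint8); o[v-12:v+13,u-14:u+15]=1
    m=(h[:,:,1]>110)&(h[:,:,0]>12)&(h[:,:,0]<32)&(o>0); y,x=np.nonzero(m); print(n,u,v,m.sum(),x.min(),x.max(),y.min(),y.max(),ray(n,((x.min()+x.max())/2,(y.min()+y.max())/2),.169))
im=cv2.imread('pics/f.png')
tw=[im[205:275,232:322]]
t=im.copy()
def mk(x,y,z,c):
    p=proj('wrist',s['position']+M@np.array([x,y,z]),s); return p
f=8; b=cv2.resize(im[200:270,230:325],None,fx=f,fy=f,interpolation=cv2.INTER_CUBIC)
for x,y,z in [(.026,sy*.005,-.0154+dz*.013) for sy in(-1,1) for dz in(-1,1)]:
    p=proj('wrist',s['position']+M@np.array([x,y,z]),s); print(x,y,z,p); cv2.circle(b,tuple(int(q) for q in ((p-[230,200]+.5)*f)),4,(0,0,255),-1)
cv2.imwrite('pics/g.png',b)
```

```text
scene 336 138 35 332 341 136 140 [0.54189261 0.18551522 0.169     ]
side 230 112 1 225 225 113 113 [0.52888075 0.18489985 0.169     ]
0.026 -0.005 -0.0284 [266.47387202 242.38661149]
0.026 -0.005 -0.002400000000000001 [268.01306693 220.21181162]
0.026 0.005 -0.0284 [292.74963363 242.38205334]
0.026 0.005 -0.002400000000000001 [289.88031728 220.21075092]
```

View pics/g.png

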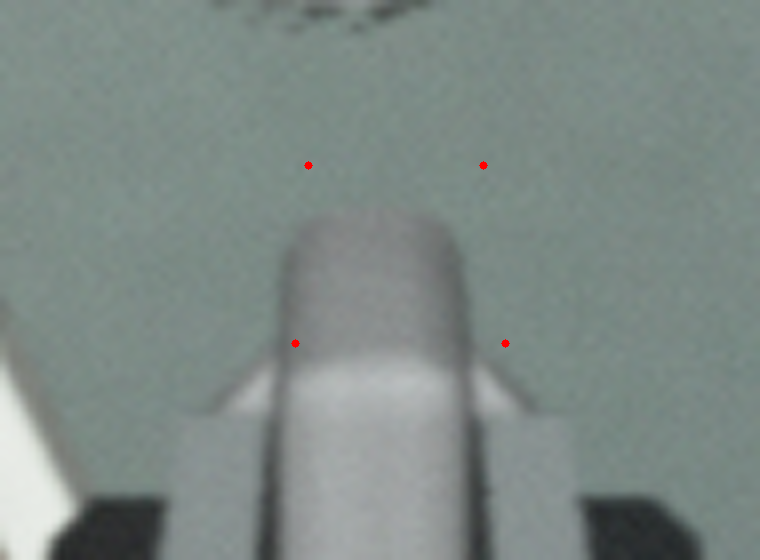

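The socket is at about crop (394,270) with θ≈0.285. The wing is centred between the pads, shifted ~1 mm from the calibration. I'll go above it and feel down.

```bash
python3 -m creep '[0,0,0,-0.115,1,0,0,0,0,1]' | head -3
python3 - <<'E'
from h import *
go([.5454,.1860,.224],1.283)
E
```

```text
clock: 7.2
position: [0.5292, 0.1466, 0.2692]
tool_rot: [-2.513, -1.886, 0.0]
shift mm [42.3  4.5 45.2] head 1.2875 tilt [-0.0001 -0.    ] q6 0.487 t 7.2
turn 0.0045
```

```bash
python3 -m creep '[0.0423,0.0045,0,0.004,1,0,0,0.02,0,1,0,0,0.02,0,1,0,0,0.005,0,1,0,0,0,0,1,0,0,0,0,1]'
for i in 1 2; do python3 -m creep '[0,0,0.001,0,1,0,0,0.001,0,1,0,0,0.001,0,1]'|sed -n 2,4p; done
for i in 1 ; do python3 -m creep '[0,0,0.001,0,1,0,0,0,0,1]'|sed -n 2,4p; done
```

```text
clock: 7.8
position: [0.5458, 0.186, 0.2254]
tool_rot: [2.518, 1.877, 0.002]
force: [0.2, 0.4, -0.9]
gripper_width: 0.0091
finger_force: 59.0
position: [0.5455, 0.186, 0.2216]
tool_rot: [2.517, 1.879, 0.001]
force: [-0.0, -0.3, -0.4]
position: [0.5454, 0.1861, 0.2182]
tool_rot: [-2.517, -1.88, 0.0]
force: [0.1, 0.3, -0.9]
position: [0.5454, 0.1861, 0.2171]
tool_rot: [-2.517, -1.88, 0.0]
force: [-0.7, -0.0, -2.1]
```

```bash
for i in 1 2 3; do python3 -m creep '[0,0,0.001,0,1,0,0,0,0,1]'|sed -n '2p;4p'; done
```

```text
position: [0.5454, 0.1861, 0.2161]
force: [-0.2, 0.0, -0.4]
position: [0.5454, 0.1861, 0.2151]
force: [-0.3, -0.4, -1.1]
position: [0.5455, 0.1861, 0.2143]
force: [0.4, -0.3, 0.0]
```

```bash
for i in 1 2 3; do python3 -m creep '[0,0,0.001,0,1,0,0,0,0,1]'|sed -n '2,4p'; done; python3 -c "
from h import *
s=status.read_state();print(s['ft_torque'])"
```

```text
position: [0.5452, 0.1861, 0.2131]
tool_rot: [-2.517, -1.88, 0.001]
force: [-0.6, 0.8, 0.5]
position: [0.5453, 0.1861, 0.212]
tool_rot: [-2.517, -1.88, 0.001]
force: [-1.7, 0.8, -0.9]
position: [0.5453, 0.1861, 0.2111]
tool_rot: [-2.517, -1.88, 0.0]
force: [-2.4, 0.8, -0.6]
[ 0.10939696  0.37545341 -0.02864831]
```

```bash
python3 -m creep '[0,-0.0005,0,0,1,0,0,0.001,0,1,0,0,0,0,1]'|sed -n '2p;4p'; for i in 1 2; do python3 -m creep '[0,-0.0002,0.001,0,1,0,0,0.001,0,1,0,0,0,0,1]'|sed -n '2,4p'; done; python3 -c "
from h import *
s=status.read_state();print(s['ft_torque'])"
```

```text
position: [0.545, 0.1862, 0.2101]
force: [0.2, 0.2, -1.4]
position: [0.5447, 0.1863, 0.2081]
tool_rot: [-2.517, -1.88, 0.0]
force: [0.2, 1.0, -1.2]
position: [0.5445, 0.1863, 0.2061]
tool_rot: [-2.517, -1.88, 0.0]
force: [-0.1, -0.4, -1.5]
[ 0.02177422 -0.04533496  0.03092404]
```

```bash
for i in 1 2 3 4 5 6; do python3 -m creep '[0,0,0.001,0,1,0,0,0,0,1]'|sed -n '2p;4p'; done
```

```text
position: [0.5445, 0.1863, 0.2052]
force: [0.7, -0.8, -1.5]
position: [0.5445, 0.1863, 0.2041]
force: [0.0, 0.7, -0.5]
position: [0.5445, 0.1863, 0.2031]
force: [0.0, -0.8, -2.4]
position: [0.5445, 0.1863, 0.2021]
force: [0.2, 0.5, -0.7]
position: [0.5446, 0.1864, 0.2016]
force: [-0.7, -0.4, 1.5]
position: [0.5448, 0.1864, 0.2014]
force: [-1.8, -1.1, 7.9]
```

```bash
cat > st.py <<'E'
from h import *
s=status.read_state();M=R.from_rotvec(s['tool_rot']).as_matrix()
print('%.2f'%s['clock'],np.round(s['position'],4),'head %.3f'%np.arctan2(M[1,0],M[0,0]),'F',np.round(s['force'],1),'Tz %.3f'%s['ft_torque'][2],'w %.4f'%s['gripper_width'])
E
python3 -m creep '[0,0,-0.001,0,1]' >/dev/null; python3 st.py
for i in 1 2 3 ; do python3 -m creep '[0,0,0,0.05,1,0,0,0,0.05,1,0,0,0,0,1]'>/dev/null;python3 st.py; done
```

```text
12.00 [0.5446 0.1864 0.2017] head 1.283 F [ 0.1 -0.3 -1.5] Tz -0.017 w 0.0087
12.30 [0.5447 0.1863 0.2015] head 1.182 F [-0.2  0.1  4.1] Tz 0.047 w 0.0092
12.60 [0.5448 0.1862 0.2015] head 1.083 F [ 1.4 -1.6  4. ] Tz 0.085 w 0.0091
12.90 [0.5448 0.1862 0.2015] head 0.984 F [ 1.9 -3.1  4. ] Tz 0.147 w 0.0094
```

```bash
python3 -m creep '[-0.0003,0.0006,0,0.05,1,0,0,0,0.05,1,0,0,0,0,1]'>/dev/null;python3 st.py
for i in 1 2; do python3 -m creep '[0,0.0002,0,0.05,1,0,0,0,0.05,1,0,0,0,0,1]'>/dev/null;python3 st.py; done
```

```text
13.20 [0.545  0.1859 0.2015] head 0.885 F [ 1.3 -0.   3.6] Tz 0.129 w 0.0090
13.50 [0.5451 0.1857 0.2015] head 0.785 F [ 0.4 -0.2  5.3] Tz 0.081 w 0.0091
13.80 [0.5452 0.1856 0.2015] head 0.685 F [-0.3  0.4  3.9] Tz 0.104 w 0.0092
```

```bash
for i in 1 2 3 4 5; do python3 -m creep '[0,0,0,0.05,1,0,0,0,0.05,1,0,0,0,0,1]'>/dev/null;python3 st.py; done
```

```text
14.10 [0.5453 0.1855 0.2015] head 0.585 F [1.1 0.1 5.3] Tz 0.159 w 0.0089
14.40 [0.5453 0.1854 0.2015] head 0.485 F [ 2.5 -1.3  4.2] Tz 0.118 w 0.0088
14.70 [0.5454 0.1853 0.2015] head 0.385 F [ 2.1 -1.6  5.2] Tz 0.107 w 0.0092
15.00 [0.5454 0.1853 0.2015] head 0.285 F [ 2.4 -2.6  5.4] Tz 0.106 w 0.0091
15.30 [0.5454 0.1851 0.2015] head 0.185 F [ 2.4 -3.1  5.3] Tz 0.084 w 0.0091
```

```bash
python3 -m creep '[0.0003,0.0007,0,0.05,1,0,0,0,0,1]'>/dev/null;python3 st.py
for i in 1 2 3 4; do python3 -m creep '[0,0,0,0.03,1,0,0,0,0,1]'>/dev/null;python3 st.py; done
```

```text
15.50 [0.5456 0.1848 0.2014] head 0.135 F [ 0.5 -1.3  6.9] Tz 0.155 w 0.0090
15.70 [0.5456 0.1848 0.2015] head 0.106 F [ 0.7 -0.9  5.8] Tz 0.115 w 0.0089
15.90 [0.5456 0.1848 0.2014] head 0.076 F [ 0.5 -2.   5.6] Tz 0.100 w 0.0090
16.10 [0.5456 0.1848 0.2015] head 0.046 F [ 0.2 -1.4  6.5] Tz 0.107 w 0.0092
16.30 [0.5456 0.1847 0.2014] head 0.016 F [ 0.6 -1.1  5. ] Tz 0.135 w 0.0089
```

```bash
for i in 1 2 3 4; do python3 -m creep '[0,0,0,0.02,1,0,0,0,0,1]'>/dev/null;python3 st.py; done
```

```text
16.50 [0.5456 0.1847 0.2015] head -0.003 F [ 0.5 -2.3  5.4] Tz 0.155 w 0.0089
16.70 [0.5456 0.1847 0.2014] head -0.023 F [ 1.7 -1.4  5.5] Tz 0.099 w 0.0090
16.90 [0.5456 0.1847 0.2015] head -0.044 F [ 0.9 -2.   5.3] Tz 0.108 w 0.0087
17.10 [0.5456 0.1847 0.2015] head -0.064 F [ 1.9 -2.6  6.5] Tz 0.140 w 0.0093
```

```bash
for i in 1 2 3 4 ; do python3 -m creep '[0,0,0,0.015,1,0,0,0,0,1]'>/dev/null;python3 st.py; done
```

```text
17.30 [0.5456 0.1846 0.2014] head -0.078 F [ 0.4 -2.2  6.1] Tz 0.096 w 0.0090
17.50 [0.5456 0.1846 0.2014] head -0.093 F [ 0.6 -2.2  5.8] Tz 0.146 w 0.0088
17.70 [0.5456 0.1846 0.2015] head -0.108 F [ 0.9 -1.6  6. ] Tz 0.135 w 0.0091
17.90 [0.5456 0.1846 0.2014] head -0.123 F [ 0.2 -3.1  6. ] Tz 0.089 w 0.0087
```

```bash
for i in 1 2 3 4 5; do python3 -m creep '[0,0,0,0.01,1,0,0,0,0,1]'>/dev/null;python3 st.py; done
```

```text
18.10 [0.5456 0.1846 0.2014] head -0.133 F [ 0.3 -2.6  6. ] Tz 0.119 w 0.0091
18.30 [0.5456 0.1845 0.2014] head -0.143 F [-0.1 -2.7  5.6] Tz 0.099 w 0.0090
18.50 [0.5456 0.1846 0.2015] head -0.153 F [ 0.9 -2.6  5.7] Tz 0.108 w 0.0089
18.70 [0.5456 0.1846 0.2014] head -0.163 F [ 0.9 -3.6  6.3] Tz 0.074 w 0.0090
18.90 [0.5456 0.1845 0.2015] head -0.173 F [ 0.  -3.5  5.3] Tz 0.153 w 0.0091
```

```bash
python3 -m creep '[0.0001,0.0007,0,0.01,1,0,0,0,0,1]'>/dev/null;python3 st.py; for i in 1 2 3; do python3 -m creep '[0,0,0,0.01,1,0,0,0,0,1]'>/dev/null;python3 st.py; done
python3 - <<'E'
from h import *
s,im=cap('wrist','k.png')
u,v=proj('wrist',[.542,.182,.173],s).astype(int);print(u,v)
cv2.imwrite('pics/k2.png',cv2.resize(im[v-90:v+90,u-120:u+120],None,fx=3,fy=3,interpolation=cv2.INTER_CUBIC)[:,:,::-1])
E
```

```text
19.10 [0.5456 0.1842 0.2014] head -0.183 F [0.8 0.1 5.1] Tz 0.101 w 0.0089
19.30 [0.5456 0.1843 0.2014] head -0.193 F [ 0.9 -0.8  5.5] Tz 0.115 w 0.0095
19.50 [0.5456 0.1842 0.2014] head -0.203 F [1.7 0.2 5.5] Tz 0.194 w 0.0092
19.70 [0.5456 0.1842 0.2015] head -0.213 F [ 1.  -0.2  5.7] Tz 0.234 w 0.0092
282 248
```

View pics/k2.png

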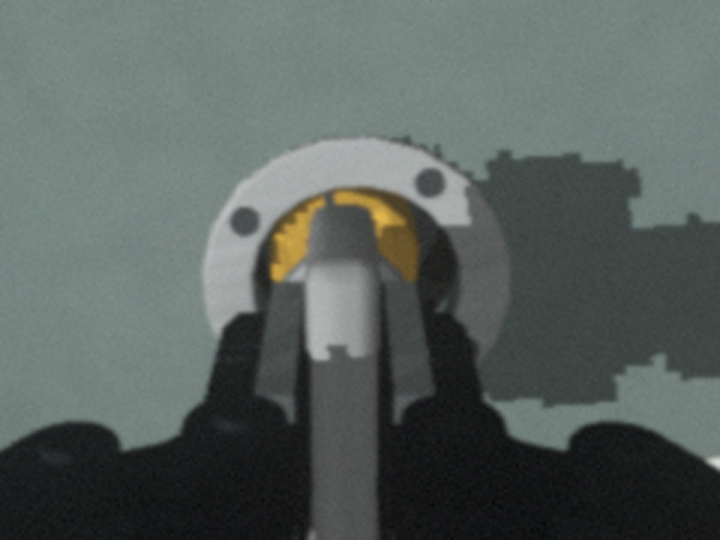

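The barrel's mark has come round with the key, at (330,198), and torque is now rising, so this is the stop.

```bash
for i in 1 2; do python3 -m creep '[0,0,0,0.008,1,0,0,0,0,1]'>/dev/null;python3 st.py; done
```

```text
19.95 [0.5456 0.1842 0.2014] head -0.221 F [1.  0.8 4.8] Tz 0.277 w 0.0091
20.15 [0.5456 0.1842 0.2015] head -0.229 F [0.9 0.6 5.4] Tz 0.183 w 0.0088
```

```bash
for i in 1 2 3; do python3 -m creep '[0,0,0,0.006,1,0,0,0,0,1]'>/dev/null;python3 st.py; python3 -m creep '[0,0,0,0,1]'>/dev/null;python3 st.py; done
```

```text
20.35 [0.5456 0.1842 0.2014] head -0.235 F [ 0.7 -0.5  4.7] Tz 0.227 w 0.0091
20.45 [0.5456 0.1842 0.2014] head -0.235 F [ 1.5 -0.3  5.3] Tz 0.296 w 0.0088
20.65 [0.5456 0.1842 0.2015] head -0.241 F [0.6 0.2 5.3] Tz 0.308 w 0.0089
20.75 [0.5456 0.1842 0.2015] head -0.241 F [-0.  -1.5  5.6] Tz 0.214 w 0.0092
20.95 [0.5456 0.1842 0.2014] head -0.247 F [ 0.9 -0.5  5.4] Tz 0.278 w 0.0091
21.05 [0.5456 0.1842 0.2015] head -0.246 F [ 1.1 -1.2  6.1] Tz 0.302 w 0.0090
```

```bash
for i in 1 2 3; do python3 -m creep '[0,0,0,0.008,1,0,0,0,0,1]'>/dev/null;python3 st.py; python3 -m creep '[0,0,0,0,1]'>/dev/null;python3 st.py; done
```

```text
21.25 [0.5456 0.1842 0.2015] head -0.255 F [ 0.6 -0.3  5.9] Tz 0.302 w 0.0091
21.35 [0.5456 0.1842 0.2014] head -0.255 F [ 1.5 -0.3  6.1] Tz 0.285 w 0.0090
21.55 [0.5456 0.1842 0.2015] head -0.263 F [ 0.3 -0.9  5.2] Tz 0.346 w 0.0091
21.65 [0.5456 0.1842 0.2015] head -0.263 F [ 1.3 -0.7  5.8] Tz 0.300 w 0.0092
21.85 [0.5456 0.1842 0.2015] head -0.271 F [ 0.5 -1.   6.2] Tz 0.325 w 0.0091
21.95 [0.5456 0.1842 0.2014] head -0.270 F [ 0.3 -1.6  5.7] Tz 0.402 w 0.0088
```

```bash
for i in 1 2 3; do python3 -m creep '[0,0,0,-0.05,1,0,0,0,0,1]'>/dev/null;python3 st.py; done
```

```text
22.15 [0.5456 0.1842 0.2015] head -0.219 F [ 1.2 -0.4  5.5] Tz 0.131 w 0.0091
22.35 [0.5456 0.1843 0.2014] head -0.169 F [ 1.4 -0.2  4.5] Tz 0.046 w 0.0087
22.55 [0.5456 0.1843 0.2014] head -0.119 F [ 1.5 -0.1  5.6] Tz 0.001 w 0.0094
```

Free of torque, so pull the key straight out.

```bash
for i in 1 2 3; do python3 -m creep '[0,0,-0.002,0,1,0,0,-0.002,0,1,0,0,-0.002,0,1]'>/dev/null;python3 st.py; done
python3 -m creep '[0,0,-0.005,0,1,0,0,-0.015,0,1,0,0,-0.02,0,1,0,0,-0.015,0,1,0,0,0,0,1,0,0,0,0,1]'>/dev/null;python3 st.py
python3 - <<'E'
from h import *
s,im=cap('wrist','l.png')
c=im[170:400,130:420]
cv2.imwrite('pics/l2.png',cv2.resize(c,None,fx=2.5,fy=2.5,interpolation=cv2.INTER_CUBIC)[:,:,::-1])
go([.4798,-.2491,.256],.806,s)
E
```

```text
22.85 [0.5453 0.1842 0.2068] head -0.124 F [ 1.7  1.9 -3.8] Tz 0.017 w 0.0089
23.15 [0.5455 0.1841 0.2135] head -0.125 F [ 0.3  0.8 -1.7] Tz 0.049 w 0.0092
23.45 [0.5455 0.1841 0.2195] head -0.125 F [ 0.3  0.2 -1.6] Tz 0.094 w 0.0086
24.05 [0.5454 0.1841 0.2739] head -0.125 F [ 0.5 -0.3 -1.4] Tz 0.012 w 0.0090
shift mm [-11.  438.   17.9] head -0.1252 tilt [-0.0002 -0.0001] q6 1.958 t 24.05
turn -0.9312
```

```bash
python3 -m creep '[-0.04,0.003,0,0,1,0,0,0,0,1,0,0,0,0,1]'>/dev/null
python3 - <<'E'
from h import *
s,im=cap('wrist','m.png'); im=im[:,:,::-1]
u,v=proj('wrist',[.5436,.1857,.169],s).astype(int); x0,y0=u-100,v-80
c=np.ascontiguousarray(im[y0:y0+160,x0:x0+200]); cv2.imwrite('pics/m2.png',cv2.resize(c,None,fx=4,fy=4,interpolation=cv2.INTER_CUBIC))
big=cv2.resize(c,None,fx=6,fy=6,interpolation=cv2.INTER_CUBIC).astype(np.uint8)
h=cv2.cvtColor(big,cv2.COLOR_BGR2HSV); 
gold=((h[:,:,1]>110)&(h[:,:,0]>12)&(h[:,:,0]<32)).astype(np.uint8)
n,l,st,ce=cv2.connectedComponentsWithStats(gold); k=1+np.argmax(st[1:,4]); print(u,v,st[k],ce[k])
d=((l==k)&(big[:,:,2]<165)).astype(np.uint8); n,l2,st2,ce2=cv2.connectedComponentsWithStats(d); k=1+np.argmax(st2[1:,4]); print(st2[k])
r=cv2.minAreaRect(np.argwhere(l2==k)[:,::-1].astype(np.float32)); bx=(cv2.boxPoints(r)+.5)/6-.5+[x0,y0]; print(r)
w=[ray('wrist',q,.169,s) for q in bx]
for i in range(4):
    e=w[(i+1)%4]-w[i]; print(np.linalg.norm(e),np.arctan2(e[1],e[0]))
print(np.mean(w,0))
E
```

```text
271 157 [  490   366   236   240 42952] [608.92435742 487.15889831]
[ 555  441  101   99 8267]
((605.7490234375, 488.5762023925781), (93.943359375, 93.42599487304688), 82.56858825683594)
0.01178699886593389 -1.5666038405067597
0.01188474298400244 -3.1330014421576933
0.011950857604966668 1.5767512149207907
0.011906212898057078 -0.00517776967184216
[0.5433879  0.18547713 0.169     ]
```

View pics/m2.png

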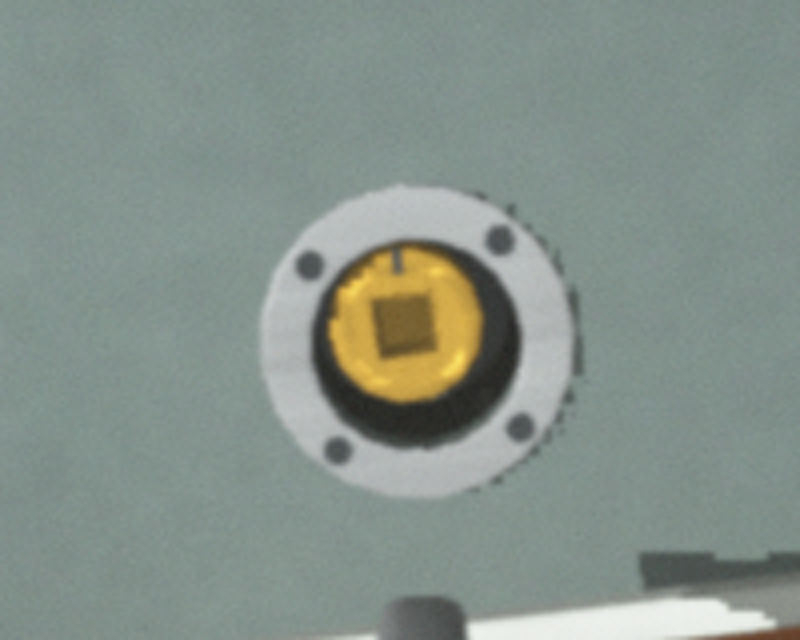

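Lock shows square to the housing (θ≈1.571), so it is locked. Now back to the block with the same heading as at the pick.

```bash
python3 -m creep '[0,0,0,-0.15,1,0,0,0,-0.15,1,0,0,0,-0.15,1,0,0,0,-0.15,1,0,0,0,-0.15,1,0,0,0,-0.15,1,0,0,0,-0.027,1,0,0,0,0,1]'>/dev/null
python3 - <<'E'
from h import *
go([.4798,-.2491,.256],.802)
E
```

```text
shift mm [-330.   284.9   18. ] head 0.7987 tilt [-0.0003 -0.0001] q6 1.057 t 25.25
turn -0.0033
```

```bash
python3 -m creep '[-0.037,0.032,0,0,1,-0.037,0.032,0,0,1,-0.037,0.032,0,0,1,-0.037,0.032,0,0,1,-0.037,0.032,0,0,1,-0.037,0.032,0,0,1,-0.037,0.032,0,0,1,-0.037,0.032,0,0,1]'>/dev/null
python3 -m creep '[-0.034,0.029,0.018,-0.003,1,0,0,0,0,1,0,0,0,0,1]'>/dev/null
python3 - <<'E'
from h import *
go([.4798,-.2491,.100],.802)
E
```

```text
shift mm [ -0.   -0.9 155.7] head 0.8 tilt [-0.001   0.0008] q6 0.224 t 26.35
turn -0.002
```

```bash
python3 -m creep '[0,-0.0008,0.04,0,1,0,0,0.04,0,1,0,0,0.04,0,1,0,0,0.03,0,1,0,0,0.008,0,1,0,0,0,0,1,0,0,0,0,1]'>/dev/null;python3 st.py
for i in 1 2 3 4; do python3 -m creep '[0,0,0.002,0,1,0,0,0.002,0,1,0,0,0,0,1]'>/dev/null;python3 st.py; done
```

```text
27.05 [ 0.4813 -0.2486  0.1002] head 0.805 F [ 0.1  0.  -0.7] Tz -0.026 w 0.0092
27.35 [ 0.4803 -0.2487  0.0946] head 0.805 F [ 0.6  0.3 -1.3] Tz -0.027 w 0.0092
27.65 [ 0.4801 -0.2486  0.09  ] head 0.805 F [ 0.5 -0.6 -0.8] Tz 0.014 w 0.0092
27.95 [ 0.4801 -0.2485  0.0859] head 0.805 F [ 0.5  0.2 -0.4] Tz 0.039 w 0.0090
28.25 [ 0.4801 -0.2485  0.0819] head 0.805 F [ 0.2 -0.3 -1.9] Tz -0.022 w 0.0086
```

In the hole freely. On down to just above seating at TCP ≈ 0.0565.

```bash
python3 -m creep '[0,0,0.005,0,1,0,0,0.005,0,1,0,0,0.005,0,1,0,0,0,0,1]'>/dev/null;python3 st.py
python3 -m creep '[0,0,0.004,0,1,0,0,0.003,0,1,0,0,0,0,1,0,0,0,0,1]'>/dev/null;python3 st.py
for i in 1 2 3 4; do python3 -m creep '[0,0,0.001,0,1,0,0,0,0,1]'>/dev/null;python3 st.py; done
```

```text
28.65 [ 0.4799 -0.2484  0.0663] head 0.805 F [ 0.6  0.3 -1.1] Tz -0.015 w 0.0089
29.05 [ 0.4802 -0.2486  0.0603] head 0.805 F [-0.6 -0.3 -1.3] Tz -0.010 w 0.0092
29.25 [ 0.4802 -0.2486  0.0593] head 0.805 F [-0.1  0.1  0.3] Tz 0.006 w 0.0089
29.45 [ 0.4802 -0.2486  0.0582] head 0.805 F [-0.1 -0.4 -0.8] Tz -0.014 w 0.0094
29.65 [ 0.4802 -0.2486  0.0572] head 0.805 F [-0.3  0.3 -0.7] Tz -0.025 w 0.0088
29.85 [ 0.4803 -0.2487  0.0566] head 0.805 F [-2.1  1.4  3.4] Tz 0.071 w 0.0091
```

```bash
python3 -m creep '[0,0,0,0,0.5,0,0,0,0,0.3,0,0,0,0,0,0,0,0,0,0,0,0,0,0,0]'>/dev/null;python3 st.py
python3 -m creep '[0,0,-0.02,0,0,0,0,-0.03,0,0,0,0,-0.04,0,0,0,0,-0.04,0,0,0,0,-0.04,0,0,0,0,0,0,0,0,0,0,0,0]'>/dev/null;python3 st.py
python3 - <<'E'
from h import *
s,im=cap('wrist','z.png'); _,b=cap('side','z2.png')
a=ray('wrist',(0,0),.085,s)
u,v=proj('wrist',[.48,-.249,.072],s).astype(int);U,V=proj('side',[.48,-.249,.06]).astype(int)
A=cv2.resize(im[v-70:v+70,u-70:u+70],(400,400));B=cv2.resize(b[V-40:V+40,U-40:U+40],(400,400),interpolation=cv2.INTER_CUBIC)
cv2.imwrite('pics/z3.png',np.hstack([A,B])[:,:,::-1])
E
```

```text
30.35 [ 0.4802 -0.2486  0.0562] head 0.805 F [ 0.1 -0.   0.1] Tz 0.040 w 0.0430
31.05 [ 0.4803 -0.2487  0.2266] head 0.805 F [-0.   0.4  0.1] Tz -0.028 w 0.0428
```

View pics/z3.png

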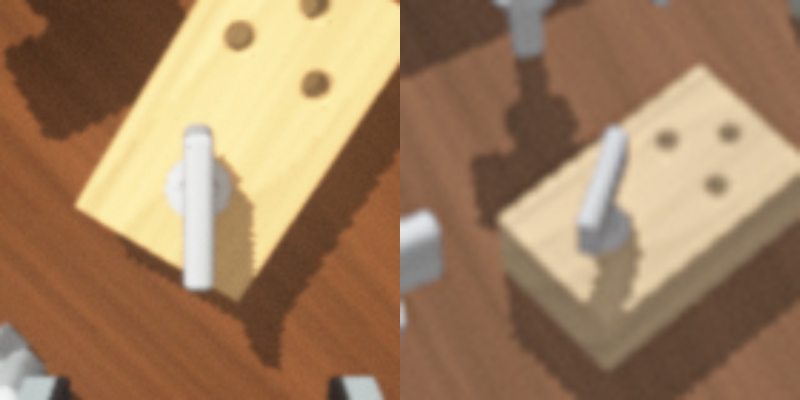

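The key stands upright with its collar flat on the block, at (198,205) in the wrist crop, and the gripper is clear.

```bash
python3 -c "
from station import arm
print(arm.job_done())"
```

```text
the job is handed in; nothing more can be done
None
```

The hatch is locked: I turned the barrel to its stop at roughly 0.35 N m, well under the 0.6 N m slip limit, and stood the key back fully down in its hole, handing in at about 31 s.

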